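# Chock a row of piston pins on the engine bench

### The job

Three steel piston pins lie on their sides in a row against the steel stop on the bench, and nothing keeps the open end from rolling away. Take the wooden wedge-shaped chock (not the plain wooden blocks), set it on the bench at the middle of the open end with its slope facing the row and square to it, slide it in gently until its thin edge is under the last pin and the slope touches it, and leave it there with the row still together against the stop.

Things in the scene. Friction and masses are not known exactly. Their poses are not given: they have to be found in the camera images.
- chock: Loose oak wedge, about 0.1 kg, 90 mm long, 45 wide, 45 high. Origin: middle of its thin toe edge, at the underside. Own x runs from toe to heel along the underside, y across the width, z up. The slope rises evenly from 0 at the toe to 45 mm at x = 60; from x = 60 to 90 the top is flat and the flanks upright: grip there, across the width. The two other wooden pieces are plain blocks without slope.
- chock_back (a point): Point on the chock, at the middle of the flat part of its top: 75 mm from the toe edge along the chock's x, 45 mm above its underside.
- stop: Dark steel angle-iron stop fixed to the bench, 120 mm wide, 45 high, foot reaching 60 mm back. Origin: foot of the upright face that the row leans on, mid width, at bench height. Own x points level out of that face along the row to the open end; y is parallel to the pins; z up. Pins are centred on y = 0; in a closed row their axes are 26, 78 and 130 mm out from the face.
- pin_outer: Last of three loose steel pins, furthest from the stop: cylinder 52 mm across, 100 long, 1.2 kg, lying on its side, rolls freely. Origin: its centre, 26 mm above the bench. Own y is its long axis; x, z turn as it rolls. With the chock's slope touching, the toe is 9 mm beyond the pin's axis, 17 mm in under its side: set the chock down clear, then slide it in.
There are look-alikes about, which are no part of the job. What is shaped like the chock but turquoise or yellow is not meant.

How it is judged:
At the end, for the whole second after the job is handed in: Chock flat and still, slope to the row, toe 125-152 mm out from the stop's face (139 = touching a closed row), within 25 mm of mid row and 15 deg of square; outer pin still on the bench, axis 122-142 mm out from the face, within 20 mm of mid row and 11 deg of parallel (x of chock in the frame of stop between 0.125 and 0.152 m and y of chock in the frame of stop between -0.025 and 0.025 m and x of chock_back in the frame of stop above 0.195 m and angle between the x axis of chock and the x axis of stop, either way round below 0.26 rad and angle between chock's own z axis and vertical below 0.1 rad and height (world z) of chock below 0.006 m and x of pin_outer in the frame of stop between 0.122 and 0.142 m and y of pin_outer in the frame of stop between -0.02 and 0.02 m and height (world z) of pin_outer below 0.032 m and angle between the y axis of pin_outer and the y axis of stop, either way round below 0.2 rad and linear speed of each of pin_outer, chock below 0.02 m/s).
It also fails if it takes over 42 s, if anything falls off the work surface, if the arm or the gripper's body presses on something with over 40 N, if the wrist force passes 120 N, or if a joint passes its speed limit or range.

### The arm

A 7-joint arm with a two-finger parallel gripper is mounted at the origin on the work surface. World frame = base frame: x ahead of the robot, y to its left, z up, the work surface at z = 0. Lengths are in m, angles in rad, forces in N, time in s.
With the tool pointing down it reaches from about 0.425 to 0.925 m from the base axis. Payload 6.8 kg.
Tool frame: the origin (TCP) lies at the very end of the fingers, on their centre line; the grasp point (between the pads) lies 19 mm behind it (r.tcp_to_grasp is the distance from the TCP to the grasp point, in m); z points along the fingers, y is the line along which they close (so a half turn about z gives the same grasp; the last joint's range is limited). The gripper opens to 85 mm and grips with 20 to 120 N. Pads are 22 mm wide; open, the fingers measure 114 mm over their backs; the gripper's body (76 mm by 85 mm) begins 54 mm behind the grasp point. The pads swing forward as they close: fully open they stand 13 mm farther back than shut.
Start: joints at [-1.246, 0.477, 0.022, 1.555, -0.011, 1.109, -0.083], TCP at [0.283, 0.613, 0.231] pointing down, gripper open.
Joint ranges: [-2.96, 2.96], [-0.34, 2.1], [-1.41, 1.46], [0.24, 2.44], [-1.37, 4.51], [0.17, 1.92], [-2.96, 2.96]. Speed limits (rad/s): [2.39, 2.39, 3.14, 3.14, 3.14, 3.14, 3.14].

### API

Orientations are given as a rotation vector (axis times angle).
In Python, from bench import r gives the robot as it stands.
- The arm moves only by the tool step_arm, never from a script. Its argument "moves" is a list of rows, each a list of 7 numbers: the shift along the tool's x, y, z in mm, then the turn, a rotation vector about the tool's x, y, z in rad, then the finger opening in mm, from 0 to 85.4. A call has 1 to 8 rows; each row is the pose to reach, as a shift and turn from the pose commanded when the call began, along the tool's axes at that moment; what a row does not reach only later rows make up. A row lasts 1/10 s, in which the tool goes at most 50 mm and 8.59 degrees, less where a joint would pass 70% of its speed; a pose out of reach is approached as far as the arm can. A call with a gripper value outside its range is refused whole. The fingers move at their own pace and stop on an object; "grip_force" is the grip in N (left out, the last holds). Time passes only in rows, so rows that repeat a pose let the fingers close. It gives the time, the measured TCP pose, the force, the opening and the grip force at its end, in the units of the state.
- r.get_obs(): the state, without advancing time (a new reading comes with each control period).
- r.grab_frame(name): name is "scene" or "top"; returns a dict with "image" (420x560x3 uint8, red, green, blue), "depth" (420x560 float32, m along the optical axis (not along the pixel's ray), 0 where there is no reading), "mtx" (3x3 intrinsics, pixels), "rvec" (rotation vector, rad) and "tvec" (3), from world to camera coordinates, as OpenCV has them. Camera axes: x right, y down, z forward; pixel columns grow to the right and rows downward; lengths in m; the calibration is good to about 2 mm. A picture is of the moment at which its call begins.
- r.hand_in(): hands the job in; it is judged then, once.
The state is a dict: "clock": time; "joints": joint angles; "qvel": joint speeds; "tau": joint torques, N m; "tcp_pos": TCP position; "orientation": TCP orientation; "contact_force": force on the tool from outside, world axes, zero at the start; "moment": the same for the moment, N m; "grip_width": finger opening in m; "gripper_force": force on a finger pad.
Only numpy, scipy, OpenCV 4.12 (cv2) and the standard library are available. Lean on these libraries where they do the work, as an engineer would, in place of code of your own. Each camera call takes 0.05 s, during which the arm holds its last target. There are 200 camera calls.

## Working session

There is one attempt and no reset: what is moved stays moved. The work goes in short steps, Python scripts to look and compute and a tool call to move; the robot and the scene stay as the last step left them, time stands still between calls to the robot, and variables do not carry over. Pictures are saved under pics/ and viewed, at most 10 in all, crops included, and the job is handed in when it is done.

Besides the shell and the picture viewer there is one more tool, called after "Request:" by a JSON object that holds its "op" and its "data", one argument or row to a line. step_arm: Moves the arm, as the interface text tells. Its arguments: {"type":"object","properties":{"moves":{"type":"array","items":{"type":"array","items":{"type":"number"}}},"grip_force":{"type":"number"}},"required":["moves"]}

```bash
mkdir -p pics; cat > h.py <<'E'
import numpy as np, cv2
from bench import r
def grab(n):
    f=r.grab_frame(n); np.savez(f'/tmp/{n}.npz',**f); return f
def load(n): return dict(np.load(f'/tmp/{n}.npz'))
def world(f,u,v,z=None):
    R=cv2.Rodrigues(np.array(f['rvec'],float))[0]; t=np.array(f['tvec'],float).ravel()
    d=np.linalg.inv(f['mtx'])@np.array([u,v,1.0]); C=-R.T@t; D=R.T@d
    if z is None: return C+D*f['depth'][int(round(v)),int(round(u))]
    return C+D*(z-C[2])/D[2]
def cloud(f):
    R=cv2.Rodrigues(np.array(f['rvec'],float))[0]; t=np.array(f['tvec'],float).ravel()
    h,w=f['depth'].shape; u,v=np.meshgrid(np.arange(w),np.arange(h))
    p=np.stack([u,v,np.ones_like(u)],-1)@np.linalg.inv(f['mtx']).T*f['depth'][...,None]
    return (p-t)@R
E
python3 - <<'E'
from h import *
for n in('top','scene'):
    f=grab(n); cv2.imwrite(f'pics/{n}0.png',f['image'][...,::-1])
    print(n,world(f,280,210), (f['depth']==0).sum())
o=r.get_obs();print(o)
E
```

```text
top [ 0.59241082 -0.01750651  0.00149624] 972
scene [5.93428921e-01 9.68270889e-03 4.17802547e-05] 941
{'clock': 0.1, 'joints': array([-1.24609662,  0.4777019 ,  0.02231914,  1.55635006, -0.01149577,
        1.10926797, -0.08308063]), 'qvel': array([ 1.45172583e-03, -2.68730939e-03,  1.29242922e-04, -2.08087289e-03,
        8.85080995e-06,  5.13398887e-04,  4.37895271e-04]), 'tau': array([ 3.55201875e-03, -5.97759748e+01,  1.61334917e+00, -2.81951594e+01,
        1.27780822e-02,  5.04517448e-03,  2.62159438e-05]), 'tcp_pos': array([0.28288206, 0.61228812, 0.23043395]), 'orientation': array([-6.74400114e-01, -3.06810938e+00,  2.48461770e-03]), 'contact_force': array([ 0.76079559, -0.61325519, -0.1846875 ]), 'moment': array([ 0.02988345, -0.02503418, -0.01608869]), 'gripper_force': 0.0, 'grip_width': 0.0854253247491732}
```

View pics/top0.png

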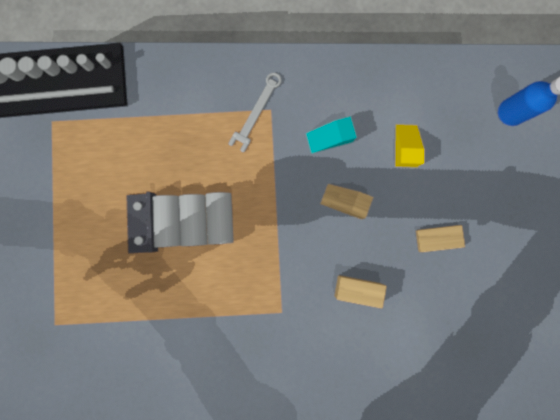

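View pics/scene0.png

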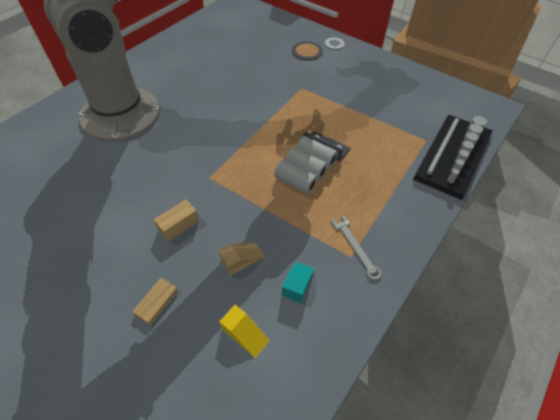

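Top view: the oak pieces are at (347,200), (361,292) and (440,238). The turquoise wedge is at (332,134) and the yellow one at (409,146); both are look-alikes to ignore. The stop is at (141,222), with pins at (167..219,219). In the scene view the oak pieces are at (241,257), which looks sloped, and at (178,220) and (155,300), which look like plain blocks. I choose the one at top (347,200) / scene (241,257) and check it with a crop and heights.

```bash
python3 - <<'E'
from h import *
f=load('top'); s=load('scene')
a=cv2.resize(f['image'][175:230,310:385],None,fx=5,fy=5,interpolation=2)
b=cv2.resize(s['image'][230:285,205:280],None,fx=5,fy=5,interpolation=2)
cv2.imwrite('pics/crop.png',np.hstack([a,b])[...,::-1])
for (x,y) in((0,0),(559,0),(0,419),(559,419)): print(x,y,world(f,x,y,0).round(3))
P=cloud(f)
for nm,(x0,x1,y0,y1) in dict(c=(315,380,178,222),b1=(330,392,272,310),b2=(410,470,222,256)).items():
    Q=P[y0:y1,x0:x1].reshape(-1,3); m=(Q[:,2]>.006)&(Q[:,2]<.07); Q=Q[m]
    (c,wh,an)=cv2.minAreaRect((Q[:,:2]*1000).astype(np.float32)); print(nm,c,wh,an,Q[:,2].max()); print(cv2.boxPoints((c,wh,an)).round())
    print(' z pct',np.percentile(Q[:,2],[5,25,50,75,95]).round(3))
    g=Q[Q[:,2]>.041]; 
    if len(g)>10:
        print(' high',cv2.minAreaRect((g[:,:2]*1000).astype(np.float32)))
# pins
Q=P[180:260,120:245].reshape(-1,3); Q=Q[(Q[:,2]>.008)&(Q[:,2]<.08)]
h=Q[Q[:,2]>.048]; print('pins', len(h)); np.save('/tmp/row.npy',Q)
for k in ((153,180),(180,207),(207,233),(127,153)):
    q=P[185:255,k[0]:k[1]].reshape(-1,3); q=q[(q[:,2]>.02)&(q[:,2]<.08)]
    print(k,q[:,2].max(),cv2.minAreaRect((q[:,:2]*1000).astype(np.float32)))
E
```

```text
0 0 [1.039 0.584 0.   ]
559 0 [ 1.045 -0.61   0.   ]
0 419 [0.172 0.538 0.   ]
559 419 [ 0.18  -0.574  0.   ]
c (610.184814453125, -152.28164672851562) (83.98019409179688, 45.71629333496094) 69.77503967285156 0.048734758023058614
[[ 574. -184.]
 [ 617. -200.]
 [ 646. -121.]
 [ 603. -105.]]
 z pct [0.009 0.021 0.036 0.044 0.046]
 high ((602.1940307617188, -174.44168090820312), (37.39468765258789, 45.68251037597656), 68.81269836425781)
b1 (431.5243835449219, -175.2906036376953) (90.84507751464844, 45.039146423339844) 79.40118408203125 0.049292084115856456
[[ 401. -216.]
 [ 445. -224.]
 [ 462. -135.]
 [ 418. -127.]]
 z pct [0.027 0.043 0.044 0.045 0.047]
 high ((431.47052001953125, -175.34939575195312), (90.70972442626953, 44.95492172241211), 79.40118408203125)
b2 (536.2387084960938, -340.91619873046875) (44.986202239990234, 90.9988784790039) 6.8096489906311035 0.02215188240149757
[[ 509. -298.]
 [ 519. -389.]
 [ 564. -383.]
 [ 553. -293.]]
 z pct [0.014 0.016 0.017 0.018 0.02 ]
pins 1880
(153, 180) 0.05559428076781841 ((566.8719482421875, 208.60580444335938), (116.28410339355469, 56.54874801635742), 2.485607147216797)
(180, 207) 0.0543683521826237 ((570.4625854492188, 155.1051788330078), (53.523868560791016, 101.05867767333984), 89.83549499511719)
(207, 233) 0.05473346110465856 ((573.2184448242188, 102.90950012207031), (100.56729125976562, 50.038551330566406), 1.3825370073318481)
(127, 153) 0.049204570281401905 ((565.9962768554688, 239.3798828125), (120.04473876953125, 9.108418464660645), 3.213361978530884)
```

View pics/crop.png

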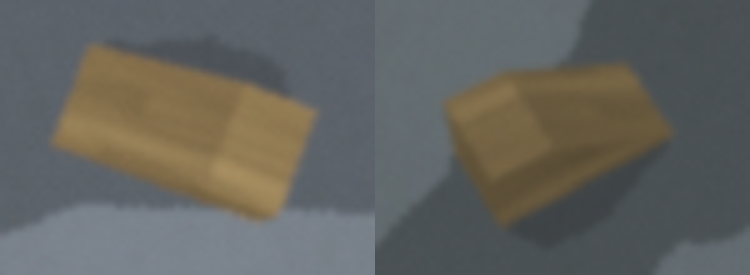

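The crop confirms the wedge: flat top on the right (heel, top view about (372,205)) and slope falling to the left (toe, about (325,192)). Its heights run from 0 to 45 mm, while both blocks have a uniform height.

```bash
cat >> h.py <<'E'
def go(x,y,z,yaw):
    """shift (tool mm) and rotvec (tool) to TCP x,y,z with tool down and tool-y at yaw deg"""
    from scipy.spatial.transform import Rotation as Ro
    o=r.get_obs(); R=Ro.from_rotvec(o['orientation'])
    ty=np.array([np.cos(np.radians(yaw)),np.sin(np.radians(yaw)),0]); tz=np.array([0,0,-1.])
    T=Ro.from_matrix(np.c_[np.cross(ty,tz),ty,tz])
    print('t',o['clock'],'tcp',o['tcp_pos'].round(4),'F',o['contact_force'].round(1),'j',o['joints'].round(2))
    print('shift',(R.inv().apply(np.array([x,y,z])-o['tcp_pos'])*1000).round(1),'turn',(R.inv()*T).as_rotvec().round(3))
E
python3 -c "
from h import *
go(.601,-.178,.15,-20.5)"
```

```text
t 0.1 tcp [0.2829 0.6123 0.2304] F [ 0.8 -0.6 -0.2] j [-1.25  0.48  0.02  1.56 -0.01  1.11 -0.08]
shift [-620.2 -583.9   81.4] turn [-1.000e-03  1.000e-03  1.496e+00]
```

Request:
{"op": "step_arm", "data": {
  "moves": [
    [-36,-34,5,0,0,0.09,85],
    [-72,-68,10,0,0,0.18,85],
    [-108,-102,15,0,0,0.27,85],
    [-144,-136,20,0,0,0.36,85],
    [-180,-170,25,0,0,0.45,85],
    [-216,-204,30,0,0,0.54,85],
    [-252,-238,35,0,0,0.63,85],
    [-288,-272,40,0,0,0.72,85]
  ]
}}

```text
clock: 0.9
tcp_pos: [0.4307, 0.243, 0.1911]
orientation: [-1.717, -2.631, -0.0]
contact_force: [1.3, -0.2, 0.4]
grip_width: 0.0849
gripper_force: 0.0
```

```bash
python3 -c "
from h import *
go(.601,-.178,.15,-20.5)"
```

```text
t 0.9 tcp [0.4307 0.243  0.1911] F [ 1.3 -0.2  0.4] j [-0.88  0.23  0.28  2.04 -0.08  0.89 -0.14]
shift [-454.   -13.6   41. ] turn [-0.    -0.     0.772]
```

Request:
{"op": "step_arm", "data": {
  "moves": [
    [-48,-2,5,0,0,0.1,85],
    [-96,-4,10,0,0,0.2,85],
    [-144,-6,15,0,0,0.3,85],
    [-192,-8,20,0,0,0.4,85],
    [-240,-10,25,0,0,0.5,85],
    [-288,-11,30,0,0,0.6,85],
    [-336,-12,35,0,0,0.7,85],
    [-384,-13,40,0,0,0.76,85]
  ]
}}

```text
clock: 1.7
tcp_pos: [0.5748, -0.1127, 0.1508]
orientation: [-2.57, -1.807, 0.0]
contact_force: [0.1, 1.4, -0.4]
grip_width: 0.0848
gripper_force: 0.0
```

```bash
python3 -c "
from h import *
go(.601,-.178,.15,-20.5)"
```

```text
t 1.7 tcp [ 0.5748 -0.1127  0.1508] F [ 0.1  1.4 -0.4] j [-0.33  0.47  0.54  1.88 -0.31  0.88  0.02]
shift [-52.5  46.8   0.8] turn [-0.    -0.     0.013]
```

Request:
{"op": "step_arm", "data": {
  "moves": [
    [-25,23,0,0,0,0.01,85],
    [-50,46,0,0,0,0.01,85],
    [-52,47,30,0,0,0.01,85],
    [-52,47,60,0,0,0.01,85],
    [-52,47,60,0,0,0.01,85],
    [-52,47,60,0,0,0.01,85]
  ]
}}

```text
clock: 2.3
tcp_pos: [0.6009, -0.1757, 0.0912]
orientation: [-2.575, -1.798, 0.002]
contact_force: [-0.1, -0.2, 1.2]
grip_width: 0.0848
gripper_force: 0.0
```

```bash
python3 - <<'E'
from h import *
go(.601,-.178,.012,-20.5)
f=grab('top'); s=grab('scene')
cv2.imwrite('pics/pre.png',np.hstack([cv2.resize(f['image'][150:250,290:420],None,fx=3,fy=3),cv2.resize(s['image'][190:290,170:300],None,fx=3,fy=3)])[...,::-1])
E
```

```text
t 2.3 tcp [ 0.6009 -0.1757  0.0912] F [-0.1 -0.2  1.2] j [-0.17  0.6   0.5   1.82 -0.38  0.82  0.16]
shift [-2.1  1.  79.2] turn [-0.001  0.     0.006]
```

View pics/pre.png

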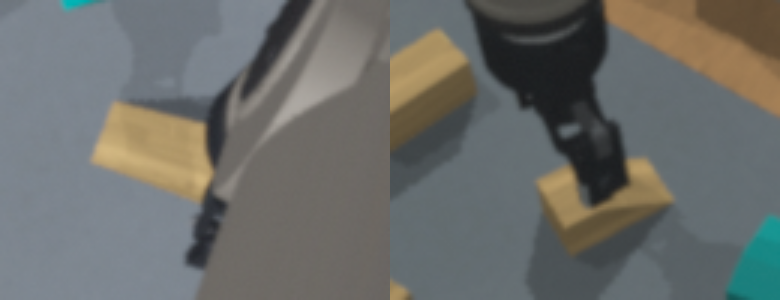

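The gripper is centred over the flat top (right panel about (600,185)), with the fingers straddling it. I'll descend and grip.

Request:
{"op": "step_arm", "data": {
  "moves": [
    [-2,1,25,0,0,0,85],
    [-2,1,50,0,0,0,85],
    [-2,1,68,0,0,0,85],
    [-2,1,78,0,0,0,85],
    [-2,1,78,0,0,0,85],
    [-2,1,78,0,0,0,60],
    [-2,1,78,0,0,0,40],
    [-2,1,78,0,0,0,35]
  ],
  "grip_force": 30
}}

```text
clock: 3.2
tcp_pos: [0.6022, -0.1783, 0.0144]
orientation: [2.575, 1.798, 0.002]
contact_force: [-3.6, 1.8, 9.3]
grip_width: 0.0445
gripper_force: 29.1
```

Request:
{"op": "step_arm", "data": {
  "moves": [
    [0,0,0,0,0,0,35],
    [0,0,0,0,0,0,35],
    [0,0,0,0,0,0,35],
    [0,0,0,0,0,0,35]
  ]
}}

```text
clock: 3.6
tcp_pos: [0.6023, -0.1784, 0.0144]
orientation: [2.575, 1.797, 0.002]
contact_force: [-0.9, 0.6, 6.2]
grip_width: 0.0442
gripper_force: 32.2
```

Request:
{"op": "step_arm", "data": {
  "moves": [
    [0,0,-15,0,0,0,35],
    [0,0,-35,0,0,0,35],
    [0,0,-50,0,0,0,35],
    [0,0,-50,0,0,0,35]
  ]
}}

```text
clock: 4.0
tcp_pos: [0.6032, -0.1787, 0.066]
orientation: [2.574, 1.796, 0.005]
contact_force: [-0.2, 0.3, -1.9]
grip_width: 0.0448
gripper_force: 31.4
```

```bash
python3 -c "
from h import *
o=r.get_obs();print(o['grip_width'],o['gripper_force'])
go(.5807,-.0266,.0664,3.2)"
```

```text
0.04480748739529579 31.41208291053772
t 4.0 tcp [ 0.6032 -0.1787  0.066 ] F [-0.2  0.3 -1.9] j [-0.15  0.64  0.48  1.82 -0.4   0.77  0.18]
shift [135.  -73.5  -0.6] turn [ 0.004  0.    -0.408]
```

Request:
{"op": "step_arm", "data": {
  "moves": [
    [25,-14,0,0,0,-0.08,35],
    [50,-28,0,0,0,-0.16,35],
    [80,-44,0,0,0,-0.24,35],
    [105,-58,0,0,0,-0.32,35],
    [125,-68,0,0,0,-0.38,35],
    [135,-73,0,0,0,-0.408,35],
    [135,-73,0,0,0,-0.408,35],
    [135,-73,0,0,0,-0.408,35]
  ]
}}

```text
clock: 4.8
tcp_pos: [0.5798, -0.0277, 0.0634]
orientation: [2.16, 2.28, -0.001]
contact_force: [-0.6, -0.1, -1.5]
grip_width: 0.0444
gripper_force: 31.3
```

```bash
python3 - <<'E'
from h import *
go(.5807,-.0266,.015,3.2)
f=grab('top'); s=grab('scene')
cv2.imwrite('pics/pl.png',np.hstack([cv2.resize(f['image'][170:270,190:320],None,fx=3,fy=3),cv2.resize(s['image'][130:230,230:360],None,fx=3,fy=3)])[...,::-1])
E
```

```text
t 4.8 tcp [ 0.5798 -0.0277  0.0634] F [-0.6 -0.1 -1.5] j [-0.35  0.56  0.38  1.94 -0.31  0.7   0.27]
shift [ 1.1  1.  48.4] turn [ 0.     0.001 -0.002]
```

View pics/pl.png

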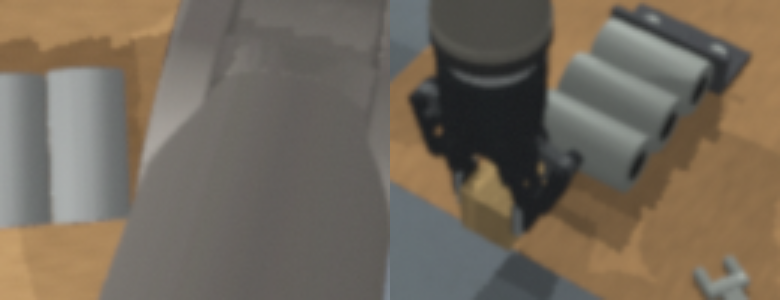

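The chock is held upright at the open end (right panel about (490,205)), clear of the pins, which are still together. Next I'll lower it to the bench.

Request:
{"op": "step_arm", "data": {
  "moves": [
    [1,1,15,0,0,0,35],
    [1,1,30,0,0,0,35],
    [1,1,40,0,0,0,35],
    [1,1,45,0,0,0,35],
    [1,1,47,0,0,0,35],
    [1,1,48,0,0,0,35],
    [1,1,48,0,0,0,35]
  ]
}}

```text
clock: 5.6
tcp_pos: [0.5808, -0.0252, 0.0155]
orientation: [2.158, 2.282, 0.001]
contact_force: [0.6, -0.1, -1.2]
grip_width: 0.0448
gripper_force: 31.4
```

```bash
python3 - <<'E'
from h import *
# toe just short of touching: toe at 139 -> TCP at 139+75=214 out
u=np.array([.056,-.9984]); p=np.array([.5661,.2329])
for d in (225,214): go(*(p+u*d/1000),.0145,3.2)
s=grab('scene'); P=cloud(s); q=P[100:230,250:370].reshape(-1,3)
q=q[(abs(q[:,0]-.572)<.045)&(q[:,2]>.03)&(q[:,2]<.07)]
a=(q[:,:2]-p)@u
for lo in range(0,170,10):
    m=(a*1000>=lo)&(a*1000<lo+10); print(lo,m.sum(),(np.percentile(q[m,2],90)*1000).round(0) if m.sum()>3 else '')
E
```

```text
t 5.6 tcp [ 0.5808 -0.0252  0.0155] F [ 0.6 -0.1 -1.2] j [-0.32  0.64  0.34  1.95 -0.35  0.61  0.3 ]
shift [33.6 -0.2  1. ] turn [0. 0. 0.]
t 5.6 tcp [ 0.5808 -0.0252  0.0155] F [ 0.6 -0.1 -1.2] j [-0.32  0.64  0.34  1.95 -0.35  0.61  0.3 ]
shift [44.6 -0.2  1. ] turn [0. 0. 0.]
0 18 47.0
10 60 51.0
20 106 53.0
30 138 51.0
40 191 46.0
50 18 44.0
60 53 50.0
70 102 52.0
80 131 53.0
90 190 48.0
100 62 40.0
110 45 50.0
120 90 53.0
130 106 53.0
140 140 50.0
150 114 42.0
160 0
```

The row is closed, with pin peaks at about 26, 78 and 130 mm. I'll touch down and slide in.

Request:
{"op": "step_arm", "data": {
  "moves": [
    [0,0,1,0,0,0,35],
    [5,0,1,0,0,0,35],
    [11,0,1,0,0,0,35],
    [17,0,1,0,0,0,35],
    [23,0,1,0,0,0,35],
    [28,0,1,0,0,0,35],
    [32,0,1,0,0,0,35],
    [34,0,1,0,0,0,35]
  ]
}}

```text
clock: 6.45
tcp_pos: [0.5787, 0.0092, 0.0144]
orientation: [2.158, 2.283, 0.0]
contact_force: [0.7, -1.0, 0.4]
grip_width: 0.0447
gripper_force: 31.6
```

Request:
{"op": "step_arm", "data": {
  "moves": [
    [0,0,0,0,0,0,35],
    [1,0,0,0,0,0,35],
    [2,0,0,0,0,0,35],
    [3,0,0,0,0,0,35],
    [4,0,0,0,0,0,35],
    [5,0,0,0,0,0,35],
    [6,0,0,0,0,0,35],
    [6,0,0,0,0,0,35]
  ]
}}

```text
clock: 7.25
tcp_pos: [0.5784, 0.0148, 0.0144]
orientation: [2.158, 2.283, 0.0]
contact_force: [-0.3, -1.1, 2.5]
grip_width: 0.0447
gripper_force: 31.7
```

Request:
{"op": "step_arm", "data": {
  "moves": [
    [0.5,0,0,0,0,0,35],
    [1,0,0,0,0,0,35],
    [1.5,0,0,0,0,0,35],
    [2,0,0,0,0,0,35],
    [2.5,0,0,0,0,0,35],
    [3,0,0,0,0,0,35],
    [3,0,0,0,0,0,35]
  ]
}}

```text
clock: 7.95
tcp_pos: [0.5781, 0.0177, 0.0143]
orientation: [2.158, 2.283, 0.0]
contact_force: [-0.8, -1.7, 3.0]
grip_width: 0.0446
gripper_force: 31.9
```

Request:
{"op": "step_arm", "data": {
  "moves": [
    [0.5,0,0,0,0,0,35],
    [1,0,0,0,0,0,35],
    [1.5,0,0,0,0,0,35],
    [1.5,0,0,0,0,0,35]
  ]
}}

```text
clock: 8.35
tcp_pos: [0.5781, 0.0193, 0.0144]
orientation: [2.158, 2.283, 0.0]
contact_force: [-0.9, -2.2, 4.9]
grip_width: 0.0446
gripper_force: 31.9
```

Request:
{"op": "step_arm", "data": {
  "moves": [
    [0.5,0,0,0,0,0,35],
    [1,0,0,0,0,0,35],
    [1.5,0,0,0,0,0,35],
    [1.5,0,0,0,0,0,35]
  ]
}}

```text
clock: 8.75
tcp_pos: [0.578, 0.0207, 0.0144]
orientation: [2.158, 2.282, 0.0]
contact_force: [-0.1, -4.3, 5.3]
grip_width: 0.0449
gripper_force: 32.0
```

```bash
python3 - <<'E'
from h import *
u=np.array([.056,-.9984]); p=np.array([.5661,.2329])
go(*(p+u*.214),.0145,3.2)
s=grab('scene'); P=cloud(s)
cv2.imwrite('pics/in.png',cv2.resize(s['image'][110:230,230:370],None,fx=5,fy=5)[...,::-1])
E
```

```text
t 8.75 tcp [0.578  0.0207 0.0144] F [-0.1 -4.3  5.3] j [-0.4   0.64  0.34  1.95 -0.35  0.61  0.23]
shift [-1.4 -0.  -0.1] turn [0. 0. 0.]
```

View pics/in.png

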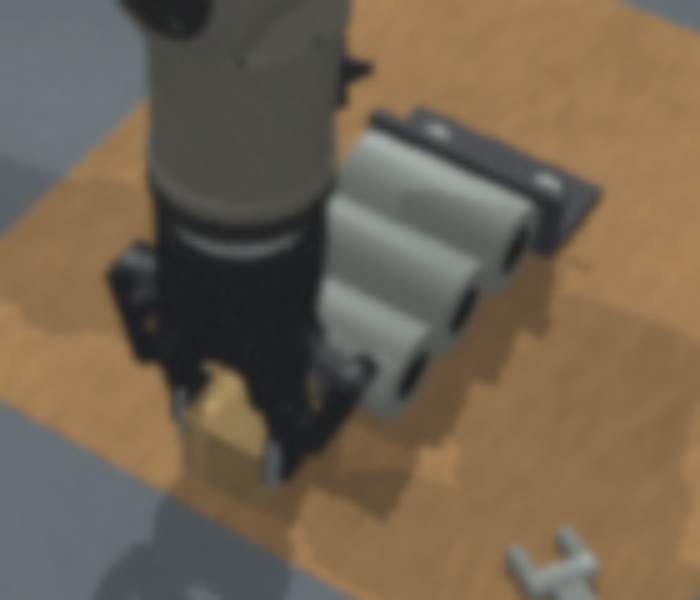

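The chock is under the last pin (about (370,390)), the row is closed, and force is building gently (4 N). I'll release and retreat.

Request:
{"op": "step_arm", "data": {
  "moves": [
    [0,0,0,0,0,0,48],
    [0,0,0,0,0,0,55],
    [0,0,0,0,0,0,65],
    [0,0,0,0,0,0,75],
    [0,0,0,0,0,0,75],
    [0,0,0,0,0,0,75],
    [0,0,0,0,0,0,75],
    [0,0,0,0,0,0,75]
  ]
}}

```text
clock: 9.6
tcp_pos: [0.5779, 0.0208, 0.0143]
orientation: [-2.158, -2.283, -0.0]
contact_force: [0.0, 0.2, 0.7]
grip_width: 0.075
gripper_force: 0.0
```

Request:
{"op": "step_arm", "data": {
  "moves": [
    [0,0,-10,0,0,0,75],
    [0,0,-30,0,0,0,75],
    [0,0,-60,0,0,0,75],
    [0,0,-95,0,0,0,75],
    [-30,0,-130,0,0,0,75],
    [-75,0,-150,0,0,0,75],
    [-120,0,-150,0,0,0,75],
    [-165,0,-150,0,0,0,75]
  ]
}}

```text
clock: 10.4
tcp_pos: [0.5877, -0.1455, 0.1663]
orientation: [2.156, 2.282, 0.003]
contact_force: [1.4, 0.0, -0.1]
grip_width: 0.0745
gripper_force: 0.0
```

Request:
{"op": "step_arm", "data": {
  "moves": [
    [-40,0,0,0,0,0,75],
    [-80,0,0,0,0,0,75],
    [-120,0,0,0,0,0,75],
    [-120,0,0,0,0,0,75]
  ]
}}

```text
clock: 10.8
tcp_pos: [0.592, -0.2718, 0.1657]
orientation: [2.166, 2.27, -0.005]
contact_force: [-0.8, -0.0, 0.8]
grip_width: 0.0751
gripper_force: 0.0
```

```bash
python3 - <<'E'
from h import *
u=np.array([.056,-.9984]); p=np.array([.5661,.2329]); w=np.array([.9984,.056])
f=grab('top'); s=grab('scene')
cv2.imwrite('pics/end.png',np.hstack([cv2.resize(f['image'][170:270,120:290],None,fx=2.3,fy=3),cv2.resize(s['image'][110:210,220:350],None,fx=3,fy=3)])[...,::-1])
P=cloud(f).reshape(-1,3); a=(P[:,:2]-p)@u*1000; b=(P[:,:2]-p)@w*1000
m=(abs(b)<70)&(a>157)&(a<260)&(P[:,2]>.01)&(P[:,2]<.07)
k=cv2.minAreaRect(np.c_[a,b][m].astype(np.float32)); print('chock',k,a[m].max())
m=(abs(b)<70)&(a>106)&(a<154)&(P[:,2]>.03)&(P[:,2]<.07)
k=cv2.minAreaRect(np.c_[a,b][m].astype(np.float32)); print('pin',k,P[m,2].max())
for lo in range(100,240,6):
    m=(abs(b)<15)&(a>=lo)&(a<lo+6)&(P[:,2]<.08); print(lo,(np.median(P[m,2])*1000).round(0),end=' ')
E
```

```text
chock ((192.23550415039062, 0.4497184753417969), (45.30854797363281, 70.06613159179688), 89.95843505859375) 227.2676130773402
pin ((130.0076141357422, -0.012569427490234375), (99.75447082519531, 47.84375762939453), 89.95878601074219) 0.05457939887787661
100 34.0 106 43.0 112 48.0 118 50.0 124 51.0 130 51.0 136 49.0 142 44.0 148 37.0 154 14.0 160 19.0 166 23.0 172 28.0 178 32.0 184 37.0 190 41.0 196 45.0 202 45.0 208 44.0 214 45.0 220 44.0 226 1.0 232 0.0 238 0.0
```

View pics/end.png

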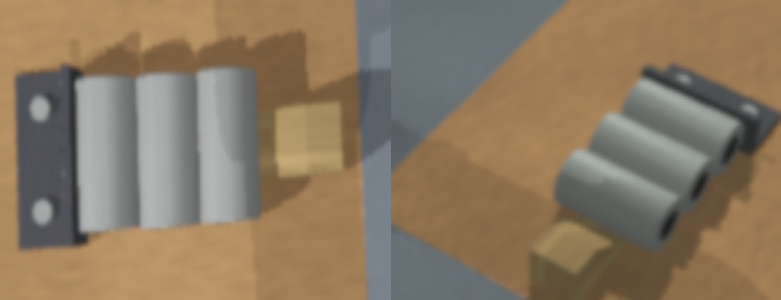

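The chock (left panel, about (300,140)) is square and central. Its heel is at 227 mm, so the toe is at about 137 mm under the outer pin. The outer pin's axis is at 130 mm and the row is closed against the stop. I'll hand it in.

```bash
python3 -c "
from bench import r
print(r.hand_in())"
```

```text
the job is handed in; nothing more can be done
None
```

The oak chock is set under the outer pin, square and central with its toe about 137 mm from the stop face, the row is closed against the stop, and the job was handed in at about 11 s; no verdict came back.

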